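# Pack the laser module into the tilted carton

### The arm

A 7-joint arm with a two-finger parallel gripper is mounted at the origin on the work surface. World frame = base frame: x ahead of the robot, y to its left, z up, the work surface at z = 0. Lengths are in mm, angles in rad, forces in N, time in s.
With the tool pointing down it reaches from about 425 to 875 mm from the base axis. Payload 9.9 kg.
Tool frame: the origin (TCP) lies on the centre line of the jaws, within the pads' length; the fingertips stand 25 mm ahead of it and the grasp point (between the pads) lies 6 mm ahead of it; z points along the fingers, y is the direction in which the jaws open and shut (so a half turn about z gives the same grasp; the last joint's range is limited). The gripper opens to 85 mm and grips with 20 to 120 N. Pads are 22 mm wide; open, the fingers measure 114 mm over their backs; the gripper's body (76 mm by 85 mm) begins 54 mm behind the grasp point. The pads swing forward as they close: fully open they stand 13 mm farther back than shut.
Start: joints at [-1.257, 0.576, 0.025, 1.437, -0.015, 1.129, -0.057], TCP at [261.482, 622.3, 256.289] pointing down, gripper open.
Joint ranges: [-2.76, 2.76], [-0.34, 2.15], [-1.52, 1.57], [0.19, 2.46], [-1.09, 4.23], [0.17, 1.99], [-2.82, 2.82]. Speed limits (rad/s): [2.22, 2.22, 3.01, 3.01, 3.14, 3.14, 3.14].

### API

Orientations are given as a 3x3 rotation matrix whose columns are the frame's x, y, z axes.
In Python, from rig import env gives the robot as it stands.
- The arm moves only by the tool apply_moves, never from a script. Its argument "deltas" is text: rows parted by semicolons, each of 4 numbers parted by spaces: the shift along the tool's x, y, z in mm, then the turn about the tool's z in degrees. In form: tx ty tz spin; .... A call has 1 to 5 rows; each row shifts and turns the commanded pose from where the row before left it, along the tool's axes as they then stand; what a row does not reach is not made up. A row lasts 1/10 s, in which the tool goes at most 50 mm and 8.59 degrees, less where a joint would pass 70% of its speed; a pose out of reach is approached as far as the arm can. A call is refused whole if a number of a shift passes 50 or a number of a turn 8.59, either way. A call with a gripper value outside its range is refused whole. "jaw" is the opening in per cent of the stroke, from 0 (shut) to 100 (fully open), set as the call begins (left out, the last holds). The fingers move at their own pace and stop on an object; "squeeze" is the grip in N (left out, the last holds). Time passes only in rows, so rows that do not move let the fingers close. It gives the time, the measured TCP pose, the force and the opening at its end, in the units of the state.
- env.get_state(): the state, without advancing time (a new reading comes with each control period).
- env.get_image(name): name is "scene" or "top"; returns the picture (480x640x3 uint8, red, green, blue); there is no depth.
- env.camera_info(name): a dict with "camera_matrix" (3x3 intrinsics, pixels), "dist" ([k1, k2, p1, p2, k3] as OpenCV has them; the pictures are not rectified), "xyz" and "rotation" of the camera in the world. Camera axes: x right, y down, z forward; pixel columns grow to the right and rows downward; lengths in mm; the calibration is good to about 2 mm. A picture is of the moment at which its call begins. camera_info takes no time and is no camera call.
- env.hand_in(): hands the job in, once; it reports no verdict.
The state is a dict: "time_s": time; "joints": joint angles; "qd": joint speeds; "tau": joint torques, N m; "eef_pos": TCP position; "eef_rot": TCP orientation; "ft_force": force on the tool from outside, world axes, zero at the start; "ft_torque": the same for the moment, N m; "gripper_width": finger opening in mm.
Only numpy, scipy, OpenCV 4.12 (cv2) and the standard library are available. Lean on these libraries where they do the work, as an engineer would, in place of code of your own. Each camera call takes 0.05 s, during which the arm holds its last target.

### The job

Pack the laser module that lies in the plywood test rest: lay it lengthwise, either end first, in the empty cradle of the open carton on the tilted packing stand, beside the module already packed, roughly centred over the cradle's two cardboard saddles. Let it bed down fully in both notches before you let go, do not drop it, and leave everything else where it stands.

Things in the scene. Friction and masses are not known exactly. Their poses are not given: they have to be found in the camera images.
- module: the laser module to pack: a black anodised tube, 40 mm in diameter and 160 mm long, with thin aluminium bands, a lens at its +x end and a 4 mm connector stub at its -x end, about 0.38 kg. Origin at the middle of its axis; x runs along the axis. It starts lying level in the plywood test rest.
- test_rest: plywood test rest, fixed to the bench: base plate 170 x 78 x 12 mm with two upright saddles, each 15 mm thick, 78 mm wide, top at 58 mm, centred 55 mm either side of its middle along its x axis (95 mm clear between them). Origin: centre of its underside, on the bench. The module lies in the notches along the rest's x axis, its axis 48 mm above the bench.
- carton: open cardboard carton fixed on the grey steel packing stand, which tilts it 25 degrees towards the robot. Origin: centre of its inner floor. x points uphill along its length (25 degrees above level), y across, z square to the floor, out of its mouth. Inside 210 mm (x) by 260 mm (y); walls 5 mm thick, 105 mm high above the inner floor; the four flaps hang folded down outside.
- empty_cradle (a point): where the middle of the module's axis belongs: x = 0, y = -55 mm, z = 66 mm in the carton's frame (39 mm below the rim), with the carton's axes. The cradle is two notches in line along x. A bedded tube lies along x with its axis through this point. Friction normally holds a released tube on the slope; it could slide 25 mm at most, to the low wall.
- packed_module: a second, identical laser module, loose, already bedded in the other cradle of the carton (y = +55 mm); leave it there. Origin at the middle of its axis, x along it.
- tape_gun: bystander: hand tape dispenser with a roll, yellow plate and grey handle, 240 x 90 x 60 mm; origin on the bench under its middle
- tape_roll: bystander: roll of brown packing tape lying flat, 100 mm across, 48 mm high; origin at the centre of its underside
- product_box: bystander: small white box, 125 x 95 x 62 mm; origin at the centre of its underside
- cutter: bystander: grey box cutter, about 155 x 24 x 18 mm, lying on the bench; origin at its underside
- bracket: bystander: steel angle bracket, 70 x 45 mm, 54 mm high; origin at the centre of its underside
- parts_bin: bystander: green stock bin with bolts, 160 x 100 x 75 mm; origin at the centre of its underside
- low_notch (a point): bottom of the empty cradle's downhill notch (carton x = -45, y = -55, z = 46 mm). The notches are cut in two cardboard saddle boards, 10 mm thick, across the full inside of the carton at x = -45 and +45 mm (80 mm clear between), top edges 76 mm above the inner floor. A notch is round-bottomed for a 40 mm tube and flares to 53 mm wide at the top edge.
- high_notch (a point): bottom of the empty cradle's uphill notch, in the other saddle board (carton x = +45, y = -55, z = 46 mm)

How it is judged:
By the outcome, as a careful person would: the job done as asked, in the order asked, and still so for the second after the job is handed in, with the robot touching nothing.
It also fails if it takes over 42 s, if anything falls off the work surface, if the arm or the gripper's body presses on something with over 40 N, if the wrist force passes 120 N, or if a joint passes its speed limit or range.

## Working session

There is one attempt and no reset: what is moved stays moved. The work goes in short steps, Python scripts to look and compute and a tool call to move; the robot and the scene stay as the last step left them, time stands still between calls to the robot, and variables do not carry over. Pictures are saved under pics/ and viewed, and the job is handed in when it is done.

Besides the shell and the picture viewer there is one more tool, called after "Call:" by a JSON object that holds its "op" and its "data". apply_moves: Moves the arm, as the interface text tells. Its arguments: {"type":"object","properties":{"deltas":{"type":"string"},"jaw":{"type":"number"},"squeeze":{"type":"number"}},"required":["deltas"]}

```bash
ls; mkdir -p pics; python3 - <<'E'
from rig import env
import cv2,json
s=env.get_state()
print({k:s[k] for k in('time_s','eef_pos','eef_rot','gripper_width','ft_force')})
for n in('scene','top'):
    cv2.imwrite(f'pics/{n}0.png',env.get_image(n)[:,:,::-1]); print(env.camera_info(n))
E
```

```text
pics
{'time_s': 0.0, 'eef_pos': array([261.28703018, 621.9010525 , 255.45134791]), 'eef_rot': array([[-9.21940280e-01,  3.87331592e-01, -5.98842324e-04],
       [ 3.87332050e-01,  9.21938934e-01, -1.57635586e-03],
       [-5.84763690e-05, -1.68525678e-03, -9.99998578e-01]]), 'gripper_width': 85.46894653965478, 'ft_force': array([-0.54921451,  0.20204529,  0.89357889])}
{'camera_matrix': array([[497.43501897,   0.        , 312.39978205],
       [  0.        , 497.43501897, 243.0588119 ],
       [  0.        ,   0.        ,   1.        ]]), 'dist': array([-0.02277994,  0.        ,  0.        ,  0.        ,  0.        ]), 'xyz': array([1704.05345721,  167.38484146,  798.93271064]), 'rotation': array([[-0.11974642,  0.49779311, -0.85898941],
       [ 0.99263137,  0.04387252, -0.11295206],
       [-0.01854073, -0.86618544, -0.49937863]])}
{'camera_matrix': array([[535.91447158,   0.        , 321.93266705],
       [  0.        , 535.91447158, 237.55142094],
       [  0.        ,   0.        ,   1.        ]]), 'dist': array([-0.05429021,  0.        ,  0.        ,  0.        ,  0.        ]), 'xyz': array([ 231.89616466,   -4.45485746, 1649.0030804 ]), 'rotation': array([[ 2.51734628e-03, -9.78561951e-01,  2.05937299e-01],
       [-9.99996748e-01, -2.37921402e-03,  9.18385308e-04],
       [-4.08728011e-04, -2.05938941e-01, -9.78564758e-01]])}
```

View pics/scene0.png

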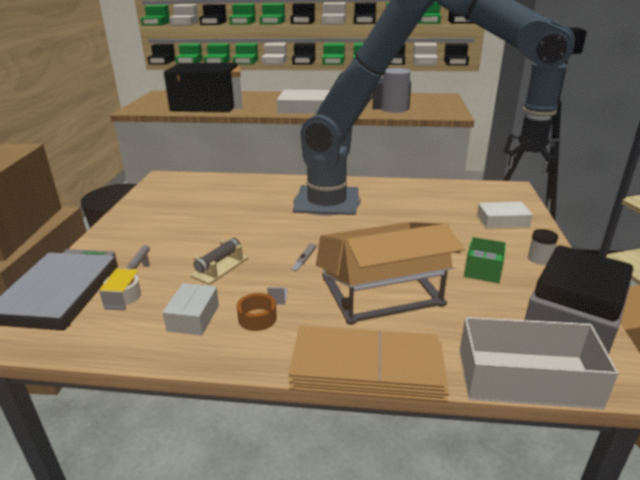

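View pics/top0.png

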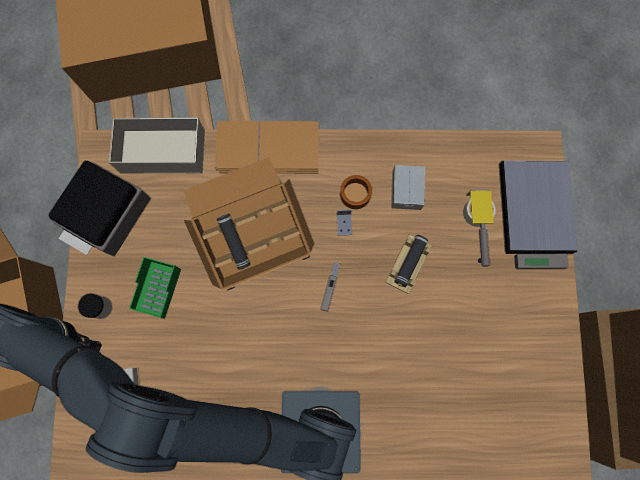

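```bash
python3 - <<'E'
import cv2,numpy as np
t=cv2.imread('pics/top0.png');s=cv2.imread('pics/scene0.png')
def c(im,x0,y0,w,h,k): return cv2.resize(im[y0:y0+h,x0:x0+w],None,fx=k,fy=k,interpolation=cv2.INTER_CUBIC)
cv2.imwrite('pics/c1.png',c(t,175,150,145,145,4))
cv2.imwrite('pics/c2.png',np.hstack([c(t,380,225,60,75,7),c(s,180,225,80,75,4.67*1.5)[:525]]))
cv2.imwrite('pics/c3.png',c(s,305,210,170,120,4.5))
E
```

```text
(no output)
```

View pics/c1.png

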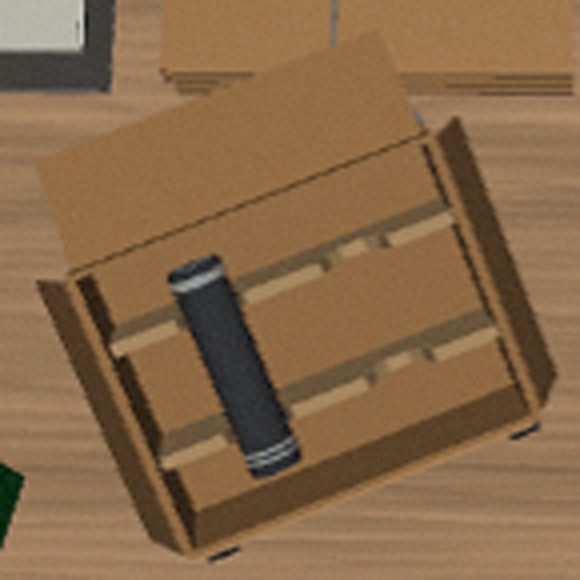

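View pics/c2.png

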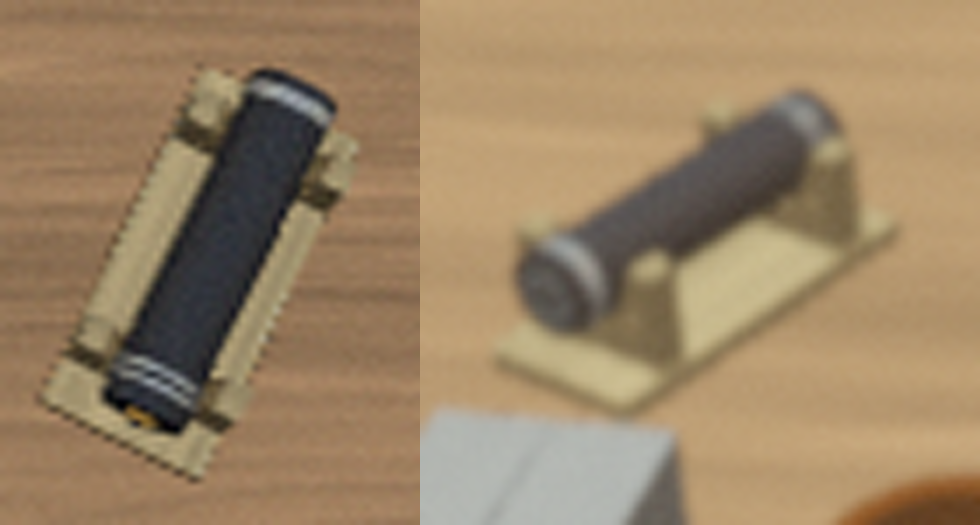

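View pics/c3.png

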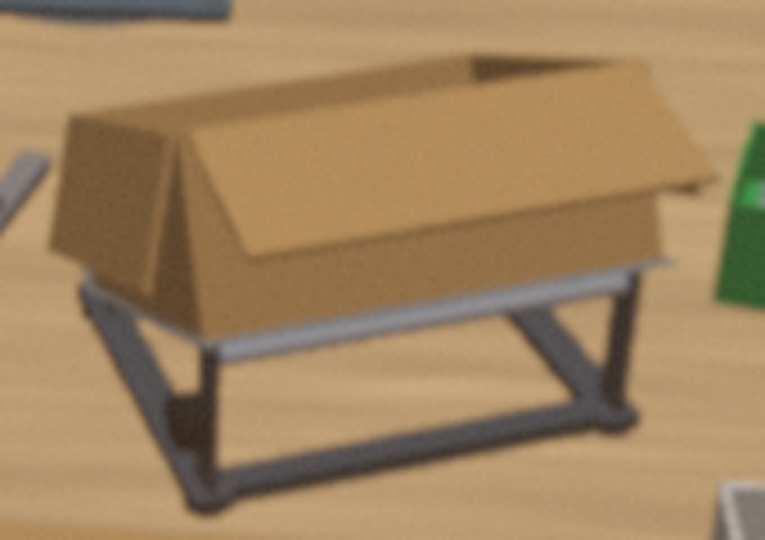

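```bash
python3 - <<'E'
import cv2,numpy as np
t=cv2.imread('pics/top0.png');s=cv2.imread('pics/scene0.png')
def c(im,x0,y0,w,h,k): 
    o=cv2.resize(im[y0:y0+h,x0:x0+w],None,fx=k,fy=k,interpolation=cv2.INTER_NEAREST)
    for i in range(0,w,10): cv2.putText(o,str(x0+i),(i*k,8),0,.3,(0,0,255)); o[:6,i*k]=(0,0,255)
    for i in range(0,h,10): cv2.putText(o,str(y0+i),(0,i*k+4),0,.3,(255,0,0))
    return o
k=10
cv2.imwrite('pics/d1.png',np.vstack([np.hstack([c(t,180,205,36,28,k),c(t,264,170,36,28,k)]),np.hstack([c(t,208,270,36,28,k),c(t,292,240,36,28,k)])]))
cv2.imwrite('pics/d2.png',np.vstack([np.hstack([c(s,310,225,36,28,k),c(s,334,228,36,28,k)]),np.hstack([c(s,396,210,36,28,k),c(s,436,212,36,28,k)])]))
cv2.imwrite('pics/d3.png',c(t,245,200,60,60,k))
E
```

```text
(no output)
```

View pics/d1.png

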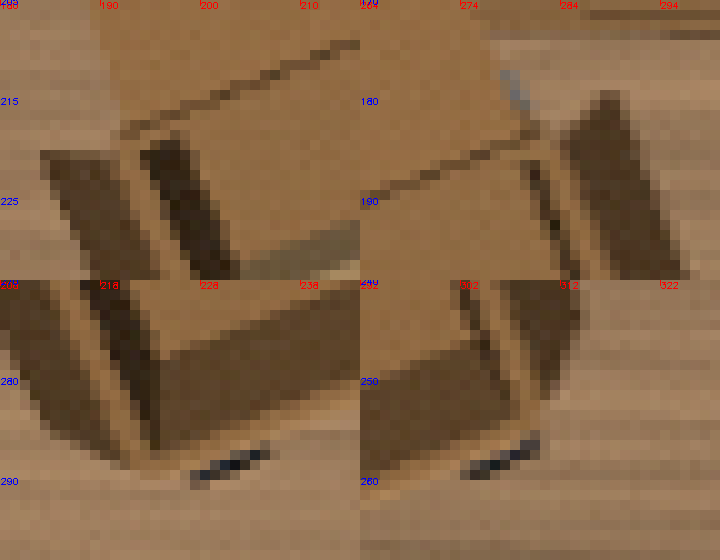

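View pics/d2.png

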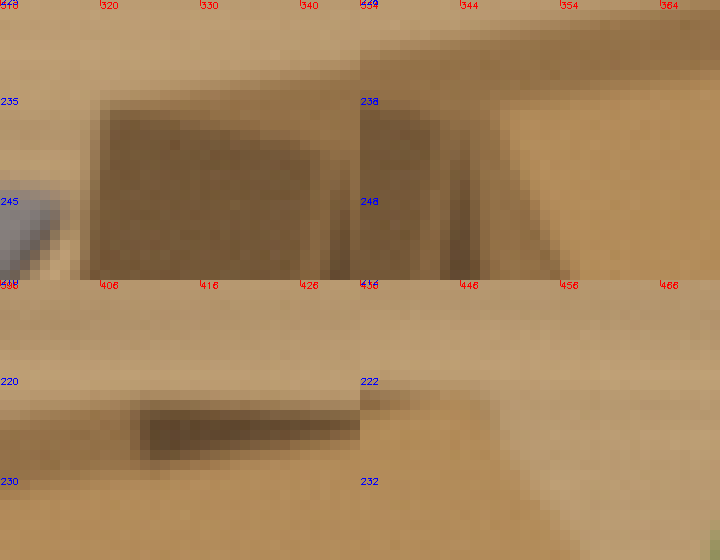

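View pics/d3.png

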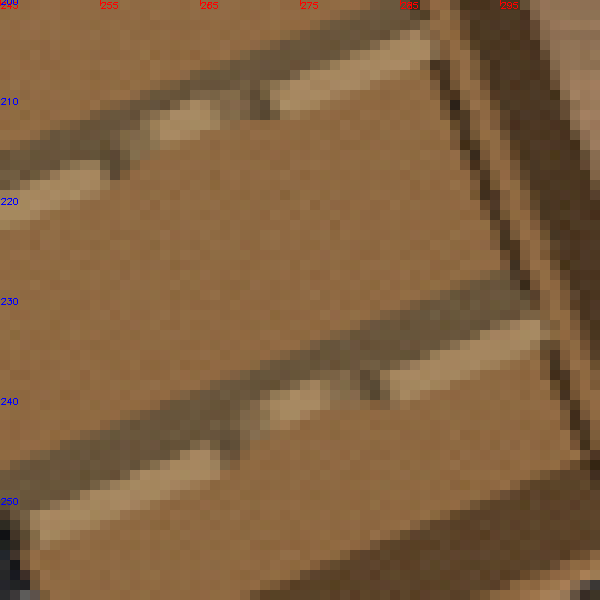

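```bash
cat > h.py <<'E'
import cv2,numpy as np,json
from rig import env
def und(n,p):
    i=env.camera_info(n); return cv2.undistortPoints(np.array(p,float).reshape(-1,1,2),i['camera_matrix'],i['dist']).reshape(-1,2)
def ray(n,p):
    i=env.camera_info(n); u=und(n,p); d=np.c_[u,np.ones(len(u))]@np.array(i['rotation']).T
    return np.array(i['xyz']),d/np.linalg.norm(d,axis=1)[:,None]
def plane(n,p,z):
    o,d=ray(n,p); return o+d*((z-o[2])/d[:,2])[:,None]
def tri(pt,ps):
    o1,d1=ray('top',pt);o2,d2=ray('scene',ps);out=[];gap=[]
    for a,b in zip(d1,d2):
        s=np.linalg.lstsq(np.c_[a,-b],o2-o1,rcond=None)[0]
        A,B=o1+a*s[0],o2+b*s[1]; out.append((A+B)/2);gap.append(np.linalg.norm(A-B))
    return np.array(out),np.array(gap)
def proj(n,P):
    i=env.camera_info(n);R=np.array(i['rotation']);rv=cv2.Rodrigues(R.T)[0];t=-R.T@np.array(i['xyz'])
    return cv2.projectPoints(np.array(P,float).reshape(-1,1,3),rv,t,i['camera_matrix'],i['dist'])[0].reshape(-1,2)
E
python3 - <<'E'
from h import *
np.set_printoptions(precision=2,suppress=True)
names=['DRo','ULo','URo','DLi']
pt=[(310.2,254),(192.3,218.3),(282,183.5),(223.5,287)];ps=[(320,235.7),(447.5,223.5),(345.5,238.7),(409.5,222)]
P,g=tri(pt,ps);print(P,g)
M=np.array([(-110,-135,105),(110,135,105),(110,-135,105),(-105,130,105)],float)
d=lambda A:[np.linalg.norm(A[i]-A[j]) for i in range(4) for j in range(i)]
print(np.round(d(P)),np.round(d(M)))
# Kabsch
def kab(M,P):
    mc,pc=M.mean(0),P.mean(0);U,S,V=np.linalg.svd((M-mc).T@(P-pc));D=np.diag([1,1,np.sign(np.linalg.det(V.T@U.T))]);R=V.T@D@U.T
    return R,pc-R@mc
R,t=kab(M,P);print('R',R,'t',t,'tilt',np.degrees(np.arcsin(R[2,0])),'yaw',np.degrees(np.arctan2(R[1,0],R[0,0])),'roll',np.degrees(R[2,1]))
print('res',P-(M@R.T+t))
# constrained tilt
yaw=np.arctan2(R[1,0],R[0,0]);c,s=np.cos(yaw),np.sin(yaw);a=np.radians(25)
Rc=np.array([[c,-s,0],[s,c,0],[0,0,1]])@np.array([[np.cos(a),0,-np.sin(a)],[0,1,0],[np.sin(a),0,np.cos(a)]])
tc=P.mean(0)-Rc@M.mean(0);print('tc',tc,'cradle',tc+Rc@[0,-55,66])
q=[(-50,-55,46),(-40,-55,46),(40,-55,46),(50,-55,46),(-110,-135,105),(110,135,105),(110,-135,105),(-110,135,105),(-80,55,86),(80,55,86),(-50,-55-26.5,76),(-50,-55+26.5,76),(50,-55-26.5,76),(50,-55+26.5,76)]
for k,a_,b in zip(q,proj('top',np.array(q)@Rc.T+tc),proj('scene',np.array(q)@Rc.T+tc)):print(k,a_,b)
# module in rest
for n in('top','scene'):
    im=cv2.imread(f'pics/{n}0.png'); x0,y0,w,h=(380,225,60,75) if n=='top' else (180,225,80,75)
    c_=im[y0:y0+h,x0:x0+w].astype(int); r,b=c_[:,:,2],c_[:,:,0]
    m=((r-b<18)).astype(np.uint8); 
    k,l,st,ce=cv2.connectedComponentsWithStats(m); j=1+np.argmax(st[1:,4]);
    cn=cv2.findContours((l==j).astype(np.uint8),0,2)[0][0]; rr=cv2.minAreaRect(cn)
    print(n,st[j],ce[j]+[x0,y0],rr, cv2.boxPoints(rr)+[x0,y0])
    o=im[y0:y0+h,x0:x0+w].copy();o[l==j]=(0,0,255);cv2.imwrite(f'pics/m_{n}.png',cv2.resize(o,None,fx=6,fy=6,interpolation=0))
E
```

```text
[[503.81  31.01 125.86]
 [585.85 356.01 221.27]
 [685.4  110.24 222.36]
 [407.09 279.07 129.19]] [0.59 4.22 3.75 3.89]
[349. 220. 265. 266. 215. 339.] [348. 220. 270. 265. 215. 341.]
R [[ 0.83 -0.38 -0.4 ]
 [ 0.34  0.92 -0.16]
 [ 0.43 -0.    0.9 ]] t [586.12 211.97  79.48] tilt 25.658285344075065 yaw 22.376024057763946 roll -0.07872162189685362
res [[ 0.17 -1.19 -0.82]
 [ 1.45 -1.41 -0.3 ]
 [-1.62  2.55  0.41]
 [ 0.    0.05  0.71]]
tc [585.05 211.7   78.98] cradle [580.19 150.22 138.8 ]
(-50, -55, 46) [274.76 241.38] [356.93 253.4 ]
(-40, -55, 46) [273.53 238.3 ] [358.13 253.72]
(40, -55, 46) [263.52 213.37] [368.34 256.47]
(50, -55, 46) [262.26 210.21] [369.7  256.84]
(-110, -135, 105) [309.73 254.1 ] [320.27 235.05]
(110, 135, 105) [190.99 218.65] [447.2 223.7]
(110, -135, 105) [282.22 182.98] [343.65 239.79]
(-110, 135, 105) [221.9  289.37] [409.59 221.53]
(-80, 55, 86) [244.01 267.8 ] [388.7  232.45]
(80, 55, 86) [222.53 216.85] [413.21 235.37]
(-50, -81.5, 76) [284.05 240.09] [346.3  243.94]
(-50, -28.5, 76) [267.   246.88] [364.81 241.02]
(50, -81.5, 76) [271.45 208.35] [358.33 246.66]
(50, -28.5, 76) [254.12 215.16] [378.15 243.49]
top [ 15  10  33  52 664] [410.98 260.31] ((31.300004959106445, 35.39999771118164), (13.416406631469727, 53.21841049194336), 26.56505012512207) [[393.4 281.2]
 [417.2 233.6]
 [429.2 239.6]
 [405.4 287.2]]
scene [  0  59  37  16 521] [197.15 292.31] ((18.0, 66.5), (15.0, 36.0), 90.0) [[180. 284.]
 [216. 284.]
 [216. 299.]
 [180. 299.]]
```

```bash
python3 - <<'E'
from h import *
np.set_printoptions(precision=2,suppress=True)
def tube(n,x0,y0,w,h,th):
    im=cv2.imread(f'pics/{n}0.png');c=im[y0:y0+h,x0:x0+w].astype(int);r,b=c[:,:,2],c[:,:,0]
    m=((r-b<th)).astype(np.uint8);k,l,st,ce=cv2.connectedComponentsWithStats(m);j=1+np.argmax(st[1:,4])
    ys,xs=np.nonzero(l==j);P=np.c_[xs,ys].astype(float);C=P.mean(0);v=np.linalg.svd(P-C,full_matrices=0)[2][0]
    if v[1]>0: v=-v
    t=(P-C)@v;print(n,len(P),'C',C+[x0,y0],'dir',v,'ends',C+[x0,y0]+v*t.min(),C+[x0,y0]+v*t.max())
    o=im[y0:y0+h,x0:x0+w].copy();o[l==j]=(0,0,255);cv2.imwrite(f'pics/m_{n}{x0}.png',cv2.resize(o,None,fx=6,fy=6,interpolation=0))
    return C+[x0,y0],v,np.array([C+[x0,y0]+v*t.min(),C+[x0,y0]+v*t.max()])
C,v,e=tube('top',380,225,60,75,18)
W=plane('top',np.vstack([C,C-v*15,C+v*15,e]),48);print('mod@48',W,'yaw',np.degrees(np.arctan2(*(W[2]-W[1])[[1,0]])),np.linalg.norm(W[4]-W[3]))
C2,v2,e2=tube('scene',186,230,64,43,26)
print(plane('scene',np.vstack([C2,e2]),48)); print('tri',tri([C],[C2]))
tube('top',210,205,45,70,18)
E
```

```text
top 664 C [410.98 260.31] dir [ 0.43 -0.9 ] ends [399.46 284.3 ] [422.55 236.23]
mod@48 [[ 499.   -272.98   48.  ]
 [ 457.68 -252.07   48.  ]
 [ 540.77 -294.14   48.  ]
 [ 425.98 -236.05   48.  ]
 [ 573.72 -310.85   48.  ]] yaw -26.850527844150168 165.59367162350813
scene 515 C [215.55 254.87] dir [ 0.84 -0.54] ends [195.31 267.93] [237.26 240.85]
[[ 505.94 -276.69   48.  ]
 [ 580.06 -313.43   48.  ]
 [ 419.14 -233.7    48.  ]]
tri (array([[ 500.29, -276.12,   44.32]]), array([5.12]))
top 721 C [233.3 241.1] dir [-0.39 -0.92] ends [244.42 267.4 ] [222.43 215.39]
```

```bash
python3 -c "
import cv2,numpy as np
a=[cv2.imread('pics/'+f) for f in('m_top380.png','m_scene186.png','m_top210.png')]
H=max(i.shape[0] for i in a);o=np.hstack([np.pad(i,((0,H-i.shape[0]),(0,0),(0,0))) for i in a]);cv2.imwrite('pics/mm.png',cv2.resize(o,None,fx=.75,fy=.75))"
```

```text
(no output)
```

View pics/mm.png

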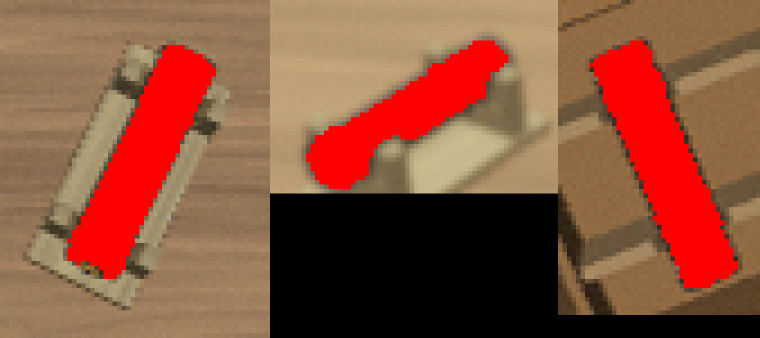

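```bash
cat >> h.py <<'E'
def go(target,yaw=None,n=1):
    s=env.get_state();R=np.array(s['eef_rot']);p=np.array(s['eef_pos'])
    d=R.T@(np.array(target)-p); cy=np.degrees(np.arctan2(R[1,0],R[0,0]))
    print('pos',p.round(1),'yaw',round(cy,2),'delta',d.round(1),'per row',(d/n).round(1),'spin',None if yaw is None else round(-(((yaw-cy)+180)%360-180),2),'F',np.array(s['ft_force']).round(1),'w',round(s['gripper_width'],1),'t',round(s['time_s'],2))
E
python3 -c "
from h import *
go([440,180,330],153.15,12)"
```

```text
pos [261.3 622.  255.5] yaw 157.21 delta [-335.9 -338.4  -73.9] per row [-28.  -28.2  -6.2] spin 4.06 F [ 0.5 -0.   0.1] w 84.9 t 0.1
```

Call:
{"op": "apply_moves", "data": {"deltas": "0 0 -20 4.1; 0 0 -30 0"}}

```text
time_s: 0.3
eef_pos: [261.0, 621.3, 304.5]
eef_rot: [[-0.891, 0.454, -0.002], [0.454, 0.891, -0.005], [-0.001, -0.005, -1.0]]
ft_force: [-0.5, 1.0, -0.4]
gripper_width: 85.4
```

```bash
python3 -c "
from h import *
go([440,180,320],153.15,12)"
```

```text
pos [261.  621.3 304.5] yaw 152.98 delta [-360.  -311.9  -13.8] per row [-30.  -26.   -1.1] spin -0.17 F [-0.5  1.  -0.4] w 85.4 t 0.3
```

Call:
{"op": "apply_moves", "data": {"deltas": "-30 -26 -2 0; -30 -26 -2 0; -30 -26 -2 0; -30 -26 -2 0; -30 -26 -2 0"}}

```text
time_s: 0.8
eef_pos: [336.8, 436.8, 316.1]
eef_rot: [[-0.892, 0.452, -0.0], [0.452, 0.892, -0.001], [0.0, -0.001, -1.0]]
ft_force: [0.8, 0.3, 0.6]
gripper_width: 85.2
```

Call:
{"op": "apply_moves", "data": {"deltas": "-30 -26 -2 0; -30 -26 -2 0; -30 -26 -2 0; -30 -26 -2 0; -30 -26 -2 0"}}

```text
time_s: 1.3
eef_pos: [411.6, 253.0, 326.2]
eef_rot: [[-0.892, 0.452, -0.0], [0.452, 0.892, -0.0], [0.0, -0.0, -1.0]]
ft_force: [1.1, 0.5, -0.1]
gripper_width: 85.5
```

```bash
python3 -c "
from h import *
go([499,-274,250],153.15,12)"
```

```text
pos [411.6 253.  326.2] yaw 153.11 delta [-316.3 -430.5   76.3] per row [-26.4 -35.9   6.4] spin -0.04 F [ 1.1  0.5 -0.1] w 85.5 t 1.3
```

Call:
{"op": "apply_moves", "data": {"deltas": "-26 -36 4 0; -26 -36 4 0; -26 -36 4 0; -26 -36 4 0; -26 -36 4 0"}}

```text
time_s: 1.8
eef_pos: [445.7, 33.6, 306.1]
eef_rot: [[-0.892, 0.452, -0.0], [0.452, 0.892, 0.0], [0.0, 0.0, -1.0]]
ft_force: [1.2, -0.4, 0.1]
gripper_width: 85.6
```

Call:
{"op": "apply_moves", "data": {"deltas": "-26 -36 8 0; -26 -36 8 0; -26 -36 8 0; -26 -36 8 0; -26 -36 8 0"}}

```text
time_s: 2.3
eef_pos: [480.4, -185.6, 265.8]
eef_rot: [[-0.892, 0.452, -0.0], [0.452, 0.892, 0.0], [0.0, 0.0, -1.0]]
ft_force: [0.1, 0.3, -0.7]
gripper_width: 85.4
```

```bash
python3 -c "
from h import *
go([499,-274,160],153.15,5)"
```

```text
pos [ 480.4 -185.6  265.8] yaw 153.13 delta [-56.6 -70.5 105.8] per row [-11.3 -14.1  21.2] spin -0.02 F [ 0.1  0.3 -0.7] w 85.4 t 2.3
```

Call:
{"op": "apply_moves", "data": {"deltas": "-18.9 -23.5 30 0; -18.9 -23.5 30 0; -18.9 -23.5 30 0; 0 0 30 0; 0 0 0 0"}}

```text
time_s: 2.8
eef_pos: [496.9, -272.0, 142.6]
eef_rot: [[-0.891, 0.454, -0.007], [0.454, 0.891, 0.003], [0.007, -0.001, -1.0]]
ft_force: [-0.4, 0.3, 0.4]
gripper_width: 85.6
```

```bash
python3 -c "
from h import *
ims=[]
for n,(x0,y0) in (('top',(370,215)),('scene',(180,190))):
    im=env.get_image(n)[:,:,::-1];ims.append(cv2.resize(im[y0:y0+100,x0:x0+80],None,fx=5,fy=5,interpolation=cv2.INTER_CUBIC))
cv2.imwrite('pics/e1.png',np.hstack(ims))
go([499,-274,54],153.15,5)"
```

```text
pos [ 498.9 -272.   146.4] yaw 153.12 delta [-1.1 -1.8 92.4] per row [-0.2 -0.4 18.5] spin -0.03 F [ 0.6 -0.8  0.3] w 85.4 t 2.9
```

View pics/e1.png

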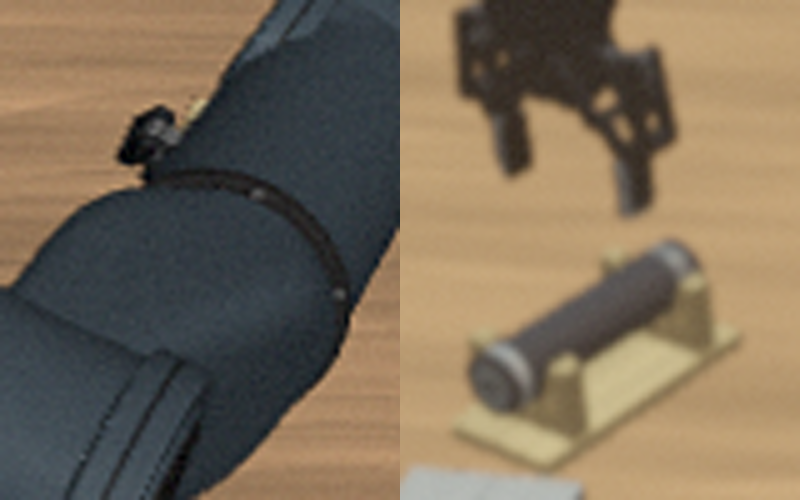

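```bash
python3 -c "
from h import *
print(proj('scene',[(499,-272,z) for z in (121,128,134)]),proj('scene',[(499,-273,48),(503,-276,48)]))"
```

```text
[[214.88102578 231.90982562]
 [214.59647642 229.76009612]
 [214.3515322  227.9090728 ]] [[217.44214518 253.70097055]
 [216.06333801 254.35774089]]
```

```bash
python3 -c "
from h import *
np.set_printoptions(precision=1,suppress=True)
a=np.radians(-26.85);ax=np.array([np.cos(a),np.sin(a),0]);n=np.array([-ax[1],ax[0],0])
im=cv2.resize(cv2.imread('pics/scene0.png')[225:300,180:260],None,fx=9,fy=9,interpolation=cv2.INTER_CUBIC)
C=np.array([499,-273,48.])
v=np.array([499-1704,-273-167,48-799.]);v/=np.linalg.norm(v)
u=np.cross(ax,v);u/=np.linalg.norm(u);u*=np.sign(u[2])
for off,col in((0,(0,0,255)),(-4,(0,255,0))):
  for s in(-20,20):
    e=proj('scene',[C+n*off+u*s-ax*80,C+n*off+u*s+ax*80]);e=((e-[180,225]+.5)*9).astype(int)
    cv2.line(im,tuple(e[0].tolist()),tuple(e[1].tolist()),col,1)
cv2.imwrite('pics/f1.png',im)"
```

```text
(no output)
```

View pics/f1.png

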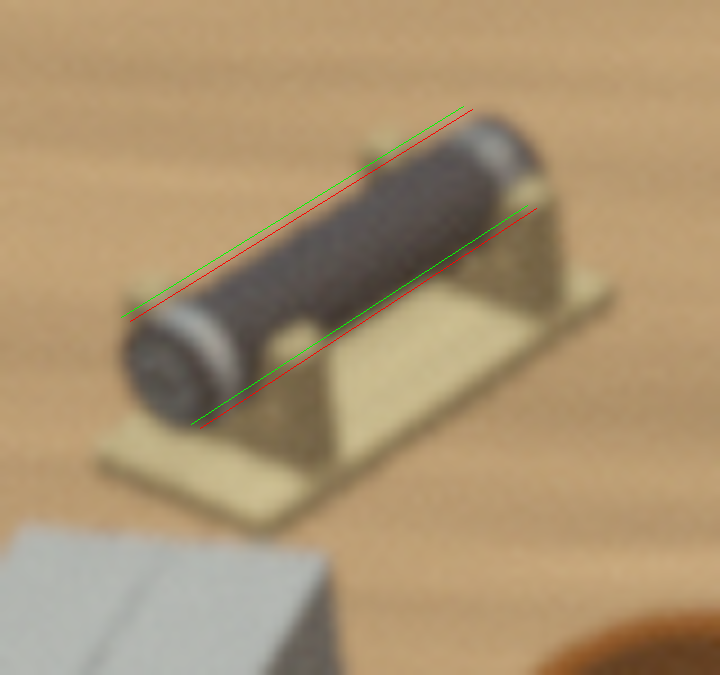

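```bash
python3 -c "
from h import *
print(proj('top',[(0,0,0),(0,0,20)]),proj('scene',[(0,0,0),(0,0,20)]))
t=cv2.imread('pics/top0.png')[380:480,270:370];s=cv2.imread('pics/scene0.png')[175:220,280:370]
cv2.imwrite('pics/g.png',np.hstack([cv2.resize(t,(400,400),interpolation=0),np.pad(cv2.resize(s,None,fx=4.4,fy=4.4,interpolation=0),((0,400-198),(0,0),(0,0)))]))"
```

```text
[[320.44953855 430.05519739]
 [320.42806861 431.05962596]] [[326.33317362 199.82109426]
 [326.30842694 194.98901782]]
```

View pics/g.png

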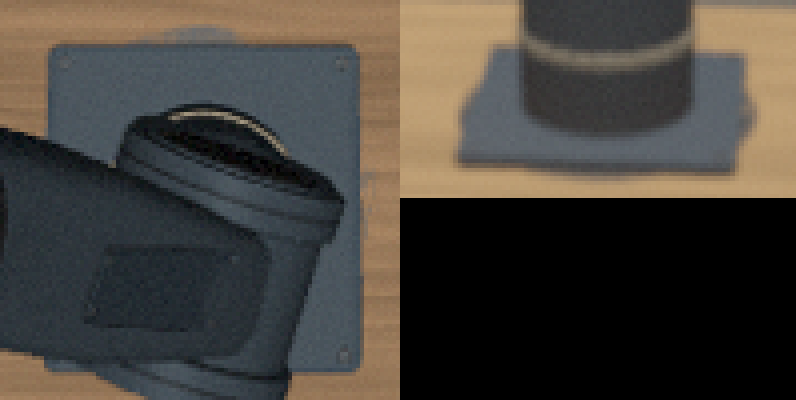

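Call:
{"op": "apply_moves", "data": {"deltas": "-1 -2 30 0; 0 0 30 0; 0 0 22 0; 0 0 10 0; 0 0 0 0"}}

```text
time_s: 3.4
eef_pos: [499.6, -274.1, 54.7]
eef_rot: [[-0.892, 0.451, 0.0], [0.451, 0.892, 0.0], [0.0, 0.0, -1.0]]
ft_force: [0.4, -0.7, 0.1]
gripper_width: 85.4
```

```bash
python3 -c "
from h import *
ims=[]
for n,(x0,y0) in (('scene',(180,210)),):
    im=env.get_image(n)[:,:,::-1];ims.append(cv2.resize(im[y0:y0+90,x0:x0+80],None,fx=9,fy=6.6*9/6.6,interpolation=cv2.INTER_CUBIC)[:600])
cv2.imwrite('pics/e2.png',np.hstack(ims))
go([499,-274,54],153.15,5)"
```

```text
pos [ 499.8 -274.6   55.4] yaw 153.14 delta [1.  0.1 1.4] per row [0.2 0.  0.3] spin -0.01 F [-0.2  0.5  0.6] w 85.5 t 3.45
```

View pics/e2.png

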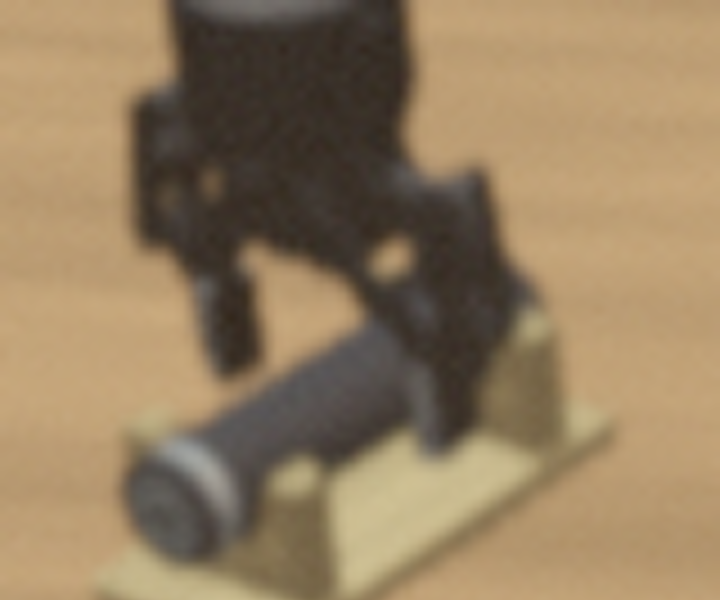

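Call:
{"op": "apply_moves", "data": {"deltas": "0 0 0 0; 0 0 0 0; 0 0 0 0; 0 0 0 0; 0 0 0 0", "jaw": 30, "squeeze": 25}}

```text
time_s: 3.95
eef_pos: [500.4, -273.5, 55.4]
eef_rot: [[-0.892, 0.451, 0.002], [0.451, 0.892, 0.001], [-0.001, 0.002, -1.0]]
ft_force: [1.4, 5.5, 9.6]
gripper_width: 39.3
```

Call:
{"op": "apply_moves", "data": {"deltas": "0 0 0 0; 0 0 0 0; 0 0 0 0"}}

```text
time_s: 4.25
eef_pos: [500.3, -273.6, 55.4]
eef_rot: [[-0.892, 0.451, 0.002], [0.451, 0.892, 0.001], [-0.001, 0.002, -1.0]]
ft_force: [-0.4, 5.8, 9.0]
gripper_width: 39.2
```

Call:
{"op": "apply_moves", "data": {"deltas": "0 0 -5 0; 0 0 -15 0; 0 0 -30 0; 0 0 -40 0; 0 0 -40 0"}}

```text
time_s: 4.75
eef_pos: [498.2, -274.7, 185.3]
eef_rot: [[-0.892, 0.453, -0.002], [0.453, 0.892, 0.0], [0.002, -0.001, -1.0]]
ft_force: [1.6, -0.0, -4.0]
gripper_width: 39.0
```

Call:
{"op": "apply_moves", "data": {"deltas": "0 0 -40 0; 0 0 -40 0; 0 0 -20 0; 0 0 0 0; 0 0 0 0"}}

```text
time_s: 5.25
eef_pos: [498.5, -274.4, 283.5]
eef_rot: [[-0.892, 0.452, -0.001], [0.452, 0.892, 0.001], [0.001, 0.0, -1.0]]
ft_force: [0.4, 0.6, -4.5]
gripper_width: 39.0
```

```bash
python3 -c "
from h import *
im=env.get_image('scene')[:,:,::-1];x0,y0=150,120
cv2.imwrite('pics/e3.png',cv2.resize(im[y0:y0+130,x0:x0+150],None,fx=4.5,fy=4.5,interpolation=cv2.INTER_CUBIC))
go([499,-274,54],153.15,5)
s=env.get_state();print(s['joints'],s['ft_force'],s['ft_torque'])"
```

```text
pos [ 498.3 -274.2  282.7] yaw 153.1 delta [ -1.2   0.5 228.7] per row [-0.2  0.1 45.7] spin -0.05 F [ 0.4  0.1 -5.6] w 39.3 t 5.3
[ 0.16146432  0.4176669   0.38616115  1.69282161 -0.17497541  1.06800819
  1.70406331] [ 0.35471589  0.13338033 -5.58638443] [-0.01677597  0.04669941  0.02217639]
```

View pics/e3.png

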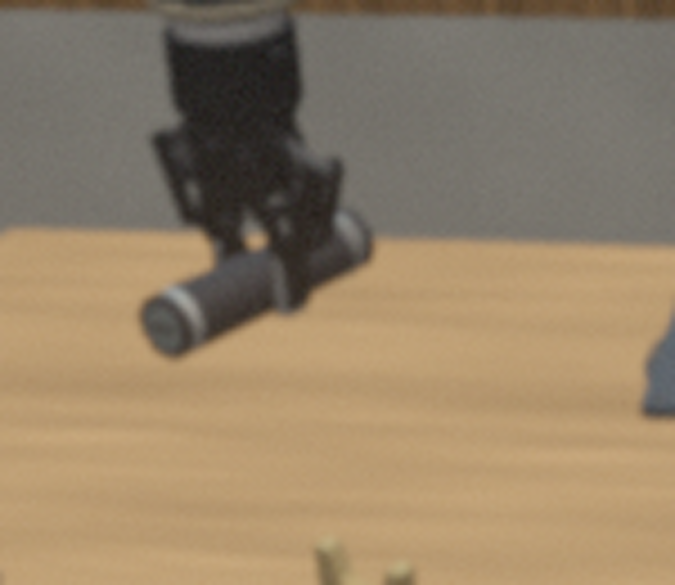

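```bash
python3 - <<'E'
from h import *
np.set_printoptions(precision=2,suppress=True)
im=cv2.imread('pics/e3.png')
s=env.get_state();R=np.array(s['eef_rot']);C=np.array(s['eef_pos'])+[0,0,-6];ax=-R[:,0]
print(proj('scene',[C+ax*80,C-ax*80,C]))
pt=np.array([(310.2,254),(192.3,218.3),(282,183.5),(223.5,287)]);ps=np.array([(320,235.7),(447.5,223.5),(345.5,238.7),(409.5,222)])
for dt,ds in(((0,0),(0,0)),((0,0),(.45,1.35)),((.5,1.2),(.45,1.35)),((.5,0),(.45,1.35))):
    P,g=tri(pt-dt,ps-ds);print(dt,ds,P.tolist() and P.mean(0),g)
    Ct,gt=tri(np.array([[410.98,260.31]])-dt,np.array([[217.44,253.70+1.3]])-ds);print('   mod',Ct,gt)
cv2.imwrite('pics/t1.png',env.get_image('top')[:,:,::-1][200:420,320:600].repeat(2,0).repeat(2,1))
E
```

```text
[[185.8  191.78]
 [227.51 171.77]
 [207.53 181.35]]
(0, 0) (0, 0) [545.54 194.08 174.67] [0.59 4.22 3.75 3.89]
   mod [[ 499.64 -273.49   43.91]] [0.36]
(0, 0) (0.45, 1.35) [544.81 193.16 178.29] [0.6  3.69 2.84 3.08]
   mod [[ 499.15 -273.61   48.16]] [1.33]
(0.5, 1.2) (0.45, 1.35) [547.88 193.76 180.04] [1.65 2.06 1.68 1.57]
   mod [[ 502.54 -272.11   50.26]] [1.84]
(0.5, 0) (0.45, 1.35) [544.8  193.86 178.39] [2.03 2.35 1.45 1.68]
   mod [[ 499.32 -272.8    48.23]] [2.78]
```

View pics/t1.png

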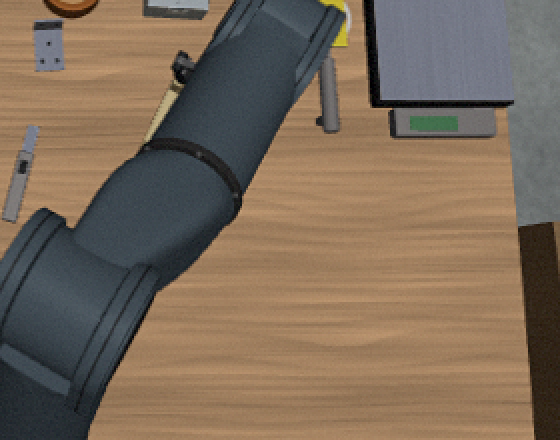

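```bash
python3 -c "
from h import *
go([568.4,145,290],202.2,10)"
```

```text
pos [ 498.2 -274.2  282.4] yaw 153.1 delta [127.1 405.6  -7.2] per row [12.7 40.6 -0.7] spin -49.1 F [-1.1 -0.3 -5.1] w 39.4 t 5.35
```

Call:
{"op": "apply_moves", "data": {"deltas": "8 24 -1 0; 12 37 -1 0; 13 40 -1 0; 13 40 -1 0; 13 40 -1 0"}}

```text
time_s: 5.85
eef_pos: [527.7, -84.9, 287.7]
eef_rot: [[-0.892, 0.453, -0.003], [0.453, 0.892, -0.0], [0.003, -0.001, -1.0]]
ft_force: [0.8, -0.0, -4.1]
gripper_width: 39.4
```

Call:
{"op": "apply_moves", "data": {"deltas": "13 40 -1 0; 13 40 -1 0; 13 40 0 0; 12 37 0 0; 8 24 0 0"}}

```text
time_s: 6.35
eef_pos: [557.0, 105.2, 289.2]
eef_rot: [[-0.893, 0.449, -0.003], [0.449, 0.893, 0.0], [0.003, -0.001, -1.0]]
ft_force: [0.3, 0.1, -3.7]
gripper_width: 39.2
```

Call:
{"op": "apply_moves", "data": {"deltas": "4 13 0 0; 0 0 0 -8; 0 0 0 -8.3; 0 0 0 -8.3; 0 0 0 -8.3"}}

```text
time_s: 6.85
eef_pos: [559.6, 113.5, 290.1]
eef_rot: [[-0.994, -0.109, -0.002], [-0.109, 0.994, -0.001], [0.002, -0.001, -1.0]]
ft_force: [0.3, 0.6, -3.8]
gripper_width: 39.1
```

Call:
{"op": "apply_moves", "data": {"deltas": "0 0 0 -8.3; 0 0 0 -7.9; 0 0 0 0; 0 0 0 0"}}

```text
time_s: 7.25
eef_pos: [559.8, 113.8, 290.6]
eef_rot: [[-0.928, -0.373, -0.001], [-0.373, 0.928, -0.001], [0.001, -0.0, -1.0]]
ft_force: [0.2, -0.5, -4.4]
gripper_width: 39.3
```

```bash
python3 -c "
from h import *
cv2.imwrite('pics/t2.png',cv2.resize(env.get_image('top')[:,:,::-1][150:310,170:370],None,fx=3.5,fy=3.5))
cv2.imwrite('pics/s2.png',cv2.resize(env.get_image('scene')[:,:,::-1][100:330,260:500],None,fx=2.6,fy=2.6))
go([568.4,145,240],202.2,10)"
```

```text
pos [559.9 114.4 290.9] yaw -158.01 delta [-19.4  25.2  50.9] per row [-1.9  2.5  5.1] spin -0.21 F [ 0.2  1.  -3.9] w 39.3 t 7.35
```

View pics/t2.png

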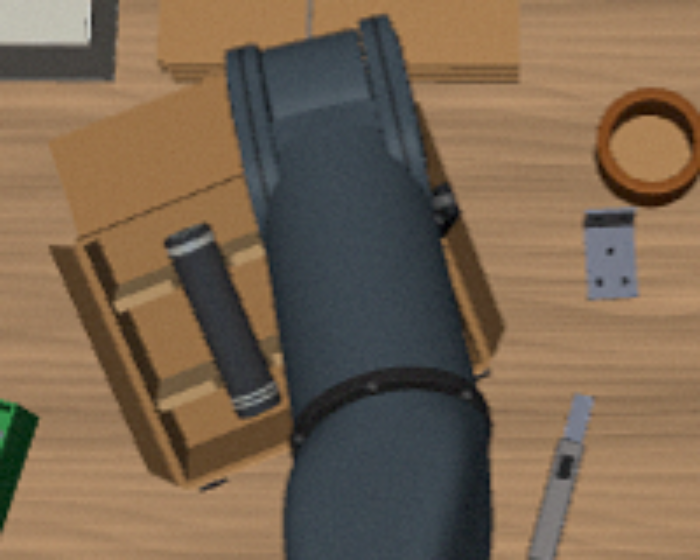

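View pics/s2.png

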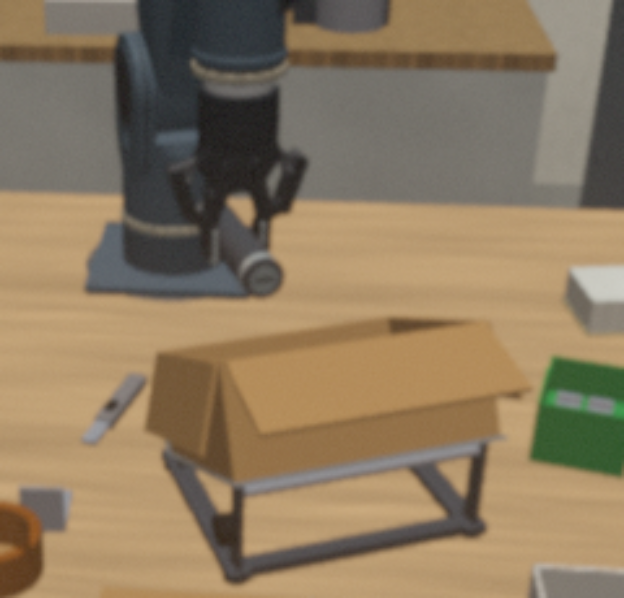

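Call:
{"op": "apply_moves", "data": {"deltas": "-7 9 0 -0.2; -7 9 0 0; -5.4 7 0 0; 0 0 0 0"}}

```text
time_s: 7.75
eef_pos: [568.5, 148.1, 291.0]
eef_rot: [[-0.923, -0.384, -0.0], [-0.384, 0.923, 0.001], [-0.0, 0.001, -1.0]]
ft_force: [-0.5, 0.5, -4.4]
gripper_width: 39.0
```

```bash
python3 -c "
from h import *
cv2.imwrite('pics/s3.png',cv2.resize(env.get_image('scene')[:,:,::-1][130:290,290:480],None,fx=4,fy=3.7))
go([568.4,145,197],202.2,10)
s=env.get_state();R=np.array(s['eef_rot']);C=np.array(s['eef_pos'])+[0,0,-6]
print(proj('scene',[C-R[:,0]*80]))"
```

```text
pos [568.4 146.8 291.1] yaw -157.49 delta [ 0.6 -1.7 94.1] per row [ 0.1 -0.2  9.4] spin 0.31 F [ 0.2 -0.5 -4.2] w 39.1 t 7.8
[[374.83054108 207.72632249]]
```

View pics/s3.png

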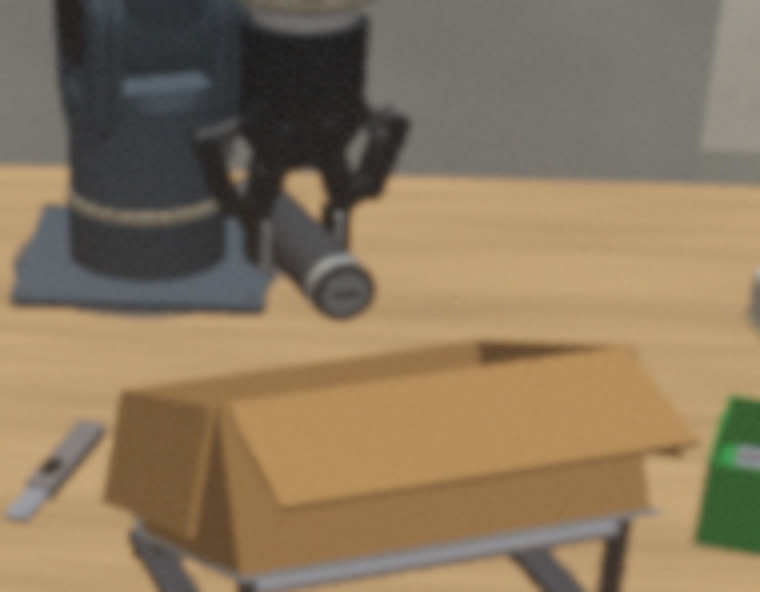

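```bash
python3 - <<'E'
from h import *
np.set_printoptions(precision=2,suppress=True)
pt=np.array([(310.2,254),(192.3,218.3),(282,183.5),(223.5,287)]);ps=np.array([(320,235.7),(447.5,223.5),(345.5,238.7),(409.5,222)])
M=np.array([(-110,-135,105),(110,135,105),(110,-135,105),(-105,130,105)],float)
o1,d1=ray('top',pt)
for ds in((0,0),(.45,1.35),(1.1,.8),(1.3,0.4)):
    P,g=tri(pt,ps-ds); o2,d2=ray('scene',ps-ds); G=[]
    for a,b in zip(d1,d2):
        s=np.linalg.lstsq(np.c_[a,-b],o2-o1,rcond=None)[0];G.append(o2+b*s[1]-o1-a*s[0])
    yaw=np.radians(22.3);c,s=np.cos(yaw),np.sin(yaw);a=np.radians(25)
    Rc=np.array([[c,-s,0],[s,c,0],[0,0,1]])@np.array([[np.cos(a),0,-np.sin(a)],[0,1,0],[np.sin(a),0,np.cos(a)]])
    tc=P.mean(0)-Rc@M.mean(0);print(ds,'gap(scene-top)',np.array(G)[:,:2].tolist(),'cradle',tc+Rc@[0,-55,66])
    print(proj('top',[tc+Rc@q for q in ((-45,-55,46),(45,-55,46),(-80,55,86),(80,55,86))]).tolist())
E
```

```text
(0, 0) gap(scene-top) [[-0.06714290973849302, 0.5847131205818599], [0.14832747282423497, 4.081064570104218], [-0.3135027367833345, 3.7362588649358344], [-0.028950710582336114, 3.8207150453875443]] cradle [580.13 150.17 138.8 ]
[[274.1490000295104, 239.86408777204588], [262.9254264170835, 211.79929643021578], [243.97445616103695, 267.7909058740981], [222.55178814707097, 216.80897383272244]]
(0.45, 1.35) gap(scene-top) [[0.0693012552335972, -0.5987731033178605], [0.12804279888922565, 3.5658108094125964], [-0.2390456742364222, 2.823090246305341], [-0.024745951072986827, 3.0272451633838386]] cradle [579.4  149.26 142.42]
[[274.3476569878973, 239.85967928431924], [263.1000650746085, 211.72807796486993], [244.10529916892662, 267.8535547321078], [222.63300690210463, 216.74749736366692]]
(1.1, 0.8) gap(scene-top) [[0.28293144042135054, -2.4154578768098105], [0.06462617358954503, 1.8745713703186198], [-0.10762625879493726, 1.251533294826217], [-0.0100757901191173, 1.0421613471111755]] cradle [579.71 148.54 141.  ]
[[274.63572472387506, 239.85502592182746], [263.40233767744814, 211.74928557216532], [244.42827533094365, 267.82279640358246], [222.9842373936749, 216.76456843696852]]
(1.3, 0.4) gap(scene-top) [[0.3509537327897192, -2.985031717726933], [0.04299169134736758, 1.2659664844094891], [-0.06432238609204433, 0.7442843752431543], [-0.0035943678086312048, 0.3528440307406413]] cradle [579.93 148.37 139.96]
[[274.72429424162544, 239.85360455485437], [263.49978084111945, 211.7671027997749], [244.53982625408383, 267.80200060245136], [223.1136847849341, 216.77942844193055]]
```

Call:
{"op": "apply_moves", "data": {"deltas": "1.3 -2.3 10 0.2; 0 0 20 0; 0 0 25 0; 0 0 25 0; 0 0 10 0"}}

```text
time_s: 8.3
eef_pos: [566.7, 141.6, 198.6]
eef_rot: [[-0.926, -0.377, -0.004], [-0.377, 0.926, -0.002], [0.004, -0.0, -1.0]]
ft_force: [-0.9, -0.2, -3.8]
gripper_width: 38.8
```

Call:
{"op": "apply_moves", "data": {"deltas": "0 0 5 0; 0 0 0 0"}}

```text
time_s: 8.5
eef_pos: [568.2, 142.5, 196.2]
eef_rot: [[-0.926, -0.378, -0.0], [-0.378, 0.926, -0.0], [0.0, -0.0, -1.0]]
ft_force: [0.5, -0.3, -4.0]
gripper_width: 39.2
```

```bash
python3 -c "
from h import *
cv2.imwrite('pics/s4.png',cv2.resize(env.get_image('scene')[:,:,::-1][130:290,290:480],None,fx=4,fy=3.7))
go([577,147.7,177],202.3,10)"
```

```text
pos [568.5 142.6 196.9] yaw -157.82 delta [-9.8  1.5 19.9] per row [-1.   0.1  2. ] spin -0.12 F [-0.6 -0.7 -3.5] w 39.1 t 8.55
```

View pics/s4.png

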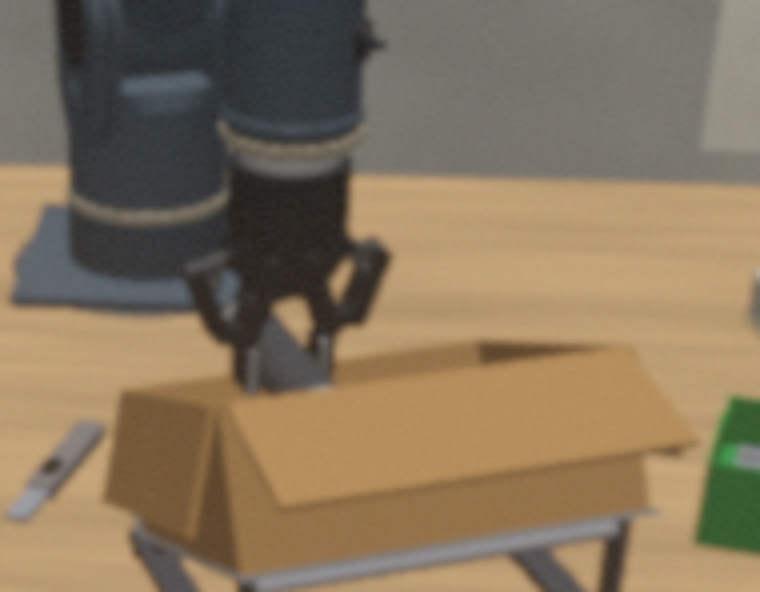

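Call:
{"op": "apply_moves", "data": {"deltas": "-5 0.8 5 0; -4.8 0.7 5 0; 0 0 5 0; 0 0 3 0; 0 0 0 0", "squeeze": 20}}

```text
time_s: 9.05
eef_pos: [576.2, 147.7, 177.6]
eef_rot: [[-0.926, -0.378, -0.001], [-0.378, 0.926, -0.0], [0.001, 0.0, -1.0]]
ft_force: [0.1, 0.1, -3.4]
gripper_width: 39.1
```

Call:
{"op": "apply_moves", "data": {"deltas": "0 0 2 0; 0 0 2 0; 0 0 2 0; 0 0 0 0"}}

```text
time_s: 9.45
eef_pos: [576.5, 147.9, 172.1]
eef_rot: [[-0.926, -0.378, -0.0], [-0.378, 0.926, -0.0], [0.0, 0.0, -1.0]]
ft_force: [0.9, -0.0, -2.9]
gripper_width: 39.3
```

Call:
{"op": "apply_moves", "data": {"deltas": "0 0 2 0; 0 0 2 0; 0 0 0 0"}}

```text
time_s: 9.75
eef_pos: [576.4, 147.7, 168.2]
eef_rot: [[-0.926, -0.378, -0.0], [-0.378, 0.926, -0.0], [0.0, -0.0, -1.0]]
ft_force: [-2.1, -1.8, -1.3]
gripper_width: 39.5
```

Call:
{"op": "apply_moves", "data": {"deltas": "0 0 2 0; 0 0 2 0; 0 0 0 0"}}

```text
time_s: 10.05
eef_pos: [576.4, 147.7, 164.0]
eef_rot: [[-0.926, -0.378, -0.0], [-0.378, 0.926, -0.0], [0.001, -0.0, -1.0]]
ft_force: [-2.6, -1.7, 0.1]
gripper_width: 39.3
```

Call:
{"op": "apply_moves", "data": {"deltas": "0 0 2 0; 0 0 2 0; 0 0 2 0; 0 0 0 0"}}

```text
time_s: 10.45
eef_pos: [576.3, 147.8, 157.8]
eef_rot: [[-0.926, -0.378, -0.001], [-0.378, 0.926, -0.0], [0.001, -0.0, -1.0]]
ft_force: [-2.1, -1.8, -0.5]
gripper_width: 39.2
```

Call:
{"op": "apply_moves", "data": {"deltas": "0 0 2 0; 0 0 2 0; 0 0 2 0; 0 0 0 0"}}

```text
time_s: 10.85
eef_pos: [576.5, 147.9, 152.0]
eef_rot: [[-0.926, -0.378, -0.0], [-0.378, 0.926, -0.0], [0.0, -0.0, -1.0]]
ft_force: [-3.1, -2.4, -0.6]
gripper_width: 38.8
```

```bash
python3 -c "
from h import *
s=env.get_state();print(s['eef_pos'],s['ft_force'],s['ft_torque'],s['gripper_width'])
cv2.imwrite('pics/s5.png',cv2.resize(env.get_image('scene')[:,:,::-1][160:280,310:460],None,fx=5,fy=5,interpolation=cv2.INTER_CUBIC))
cv2.imwrite('pics/t5.png',cv2.resize(env.get_image('top')[:,:,::-1][150:310,170:370],None,fx=3.5,fy=3.5))"
```

```text
[576.53728534 147.85223551 151.96447668] [-3.05369046 -2.36750374 -0.568508  ] [-0.33306956  0.49944781 -0.04159952] 38.81349691719882
```

View pics/s5.png

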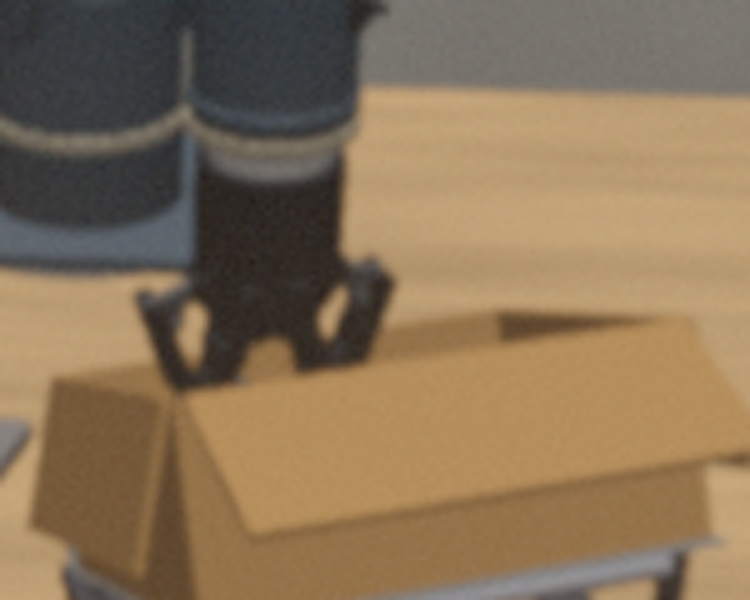

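View pics/t5.png

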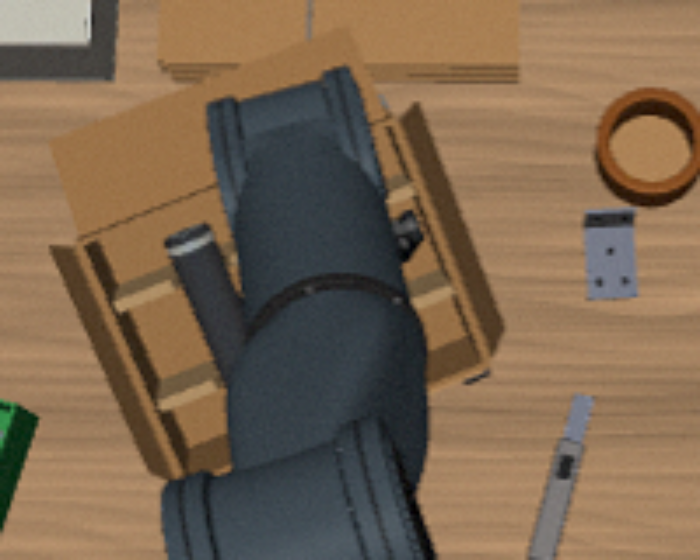

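Call:
{"op": "apply_moves", "data": {"deltas": "0 0 1 0; 0 0 1 0; 0 0 1 0; 0 0 0 0"}}

```text
time_s: 11.35
eef_pos: [576.6, 147.9, 149.2]
eef_rot: [[-0.926, -0.378, 0.0], [-0.378, 0.926, -0.0], [-0.0, -0.0, -1.0]]
ft_force: [-3.6, -1.7, -0.4]
gripper_width: 38.8
```

Call:
{"op": "apply_moves", "data": {"deltas": "0 0 1 0; 0 0 1 0; 0 0 0 0"}}

```text
time_s: 11.65
eef_pos: [576.7, 147.9, 147.2]
eef_rot: [[-0.926, -0.378, 0.0], [-0.378, 0.926, 0.0], [-0.0, -0.0, -1.0]]
ft_force: [-2.7, -1.8, -0.4]
gripper_width: 39.3
```

Call:
{"op": "apply_moves", "data": {"deltas": "0 0 1 0; 0 0 0 0; 0 0 0 0"}}

```text
time_s: 11.95
eef_pos: [576.8, 148.0, 146.3]
eef_rot: [[-0.926, -0.378, 0.0], [-0.378, 0.926, 0.0], [-0.0, 0.0, -1.0]]
ft_force: [-2.3, -1.0, -0.8]
gripper_width: 39.3
```

Call:
{"op": "apply_moves", "data": {"deltas": "0 0 1 0; 0 0 0 0; 0 0 0 0"}}

```text
time_s: 12.25
eef_pos: [576.8, 148.0, 146.1]
eef_rot: [[-0.926, -0.378, 0.001], [-0.378, 0.926, 0.0], [-0.001, -0.0, -1.0]]
ft_force: [-4.5, -1.3, 8.3]
gripper_width: 39.2
```

Call:
{"op": "apply_moves", "data": {"deltas": "0 0 1 0; 0 0 0 0; 0 0 0 0"}}

```text
time_s: 12.55
eef_pos: [576.8, 147.9, 146.0]
eef_rot: [[-0.926, -0.378, 0.001], [-0.378, 0.926, 0.001], [-0.001, 0.0, -1.0]]
ft_force: [-7.3, -2.2, 16.8]
gripper_width: 39.0
```

Call:
{"op": "apply_moves", "data": {"deltas": "0 0 -1 0; 0 0 0 0; 0 0 0 0"}}

```text
time_s: 12.85
eef_pos: [576.8, 148.0, 146.1]
eef_rot: [[-0.926, -0.378, 0.001], [-0.378, 0.926, 0.0], [-0.001, 0.0, -1.0]]
ft_force: [-5.4, -1.5, 9.7]
gripper_width: 39.8
```

Call:
{"op": "apply_moves", "data": {"deltas": "0 0 0 0; 0 0 0 0; 0 0 0 0; 0 0 0 0", "jaw": 60}}

```text
time_s: 13.25
eef_pos: [576.8, 148.0, 145.2]
eef_rot: [[-0.926, -0.378, 0.0], [-0.378, 0.926, 0.0], [-0.0, 0.0, -1.0]]
ft_force: [0.3, 0.3, -0.0]
gripper_width: 51.2
```

Call:
{"op": "apply_moves", "data": {"deltas": "0 0 0 0; 0 0 0 0; 0 0 0 0", "jaw": 85}}

```text
time_s: 13.55
eef_pos: [576.6, 147.9, 145.3]
eef_rot: [[-0.926, -0.378, -0.0], [-0.378, 0.926, 0.0], [0.0, 0.0, -1.0]]
ft_force: [0.4, -0.2, 0.6]
gripper_width: 72.3
```

```bash
python3 -c "
from h import *
s=env.get_state();print(s['eef_pos'],s['ft_force'],s['ft_torque'],s['gripper_width'],s['time_s'])
"
```

```text
[576.60541873 147.91730196 145.26916975] [ 0.36144145 -0.19491236  0.57733022] [ 0.00098308 -0.02216883  0.0382195 ] 72.29818840791833 13.55
```

Released with no residual force. Now straight up, then back out of the camera's way.

Call:
{"op": "apply_moves", "data": {"deltas": "0 0 -5 0; 0 0 -15 0; 0 0 -30 0; 0 0 -40 0; 0 0 -40 0"}}

```text
time_s: 14.05
eef_pos: [576.2, 147.7, 276.9]
eef_rot: [[-0.926, -0.378, -0.001], [-0.378, 0.926, -0.0], [0.001, -0.0, -1.0]]
ft_force: [-0.2, 0.2, -0.2]
gripper_width: 72.8
```

Call:
{"op": "apply_moves", "data": {"deltas": "0 0 -40 0; 0 -30 -10 0; 0 -40 0 0; 0 -40 0 0; 0 -40 0 0"}}

```text
time_s: 14.55
eef_pos: [633.6, 7.7, 326.1]
eef_rot: [[-0.926, -0.378, 0.001], [-0.378, 0.926, 0.0], [-0.001, -0.0, -1.0]]
ft_force: [-0.1, 0.5, 0.1]
gripper_width: 73.0
```

Call:
{"op": "apply_moves", "data": {"deltas": "0 -40 0 0; 0 -40 0 0; 0 -40 0 0; 0 -30 0 0; 0 0 0 0"}}

```text
time_s: 15.05
eef_pos: [690.0, -135.8, 324.9]
eef_rot: [[-0.928, -0.372, -0.001], [-0.372, 0.928, -0.003], [0.002, -0.003, -1.0]]
ft_force: [0.6, -0.8, -1.2]
gripper_width: 72.7
```

```bash
python3 -c "
from h import *
s=env.get_state();print(s['eef_pos'],s['ft_force'],s['time_s'])
t=env.get_image('top')[:,:,::-1];sc=env.get_image('scene')[:,:,::-1]
cv2.imwrite('pics/top9.png',t);cv2.imwrite('pics/scene9.png',sc)
cv2.imwrite('pics/t9.png',cv2.resize(t[150:300,170:330],None,fx=4,fy=4,interpolation=cv2.INTER_CUBIC))"
```

```text
[ 689.9764244  -135.80003476  324.86894598] [ 0.64461322 -0.84634133 -1.16892245] 15.05
```

View pics/t9.png

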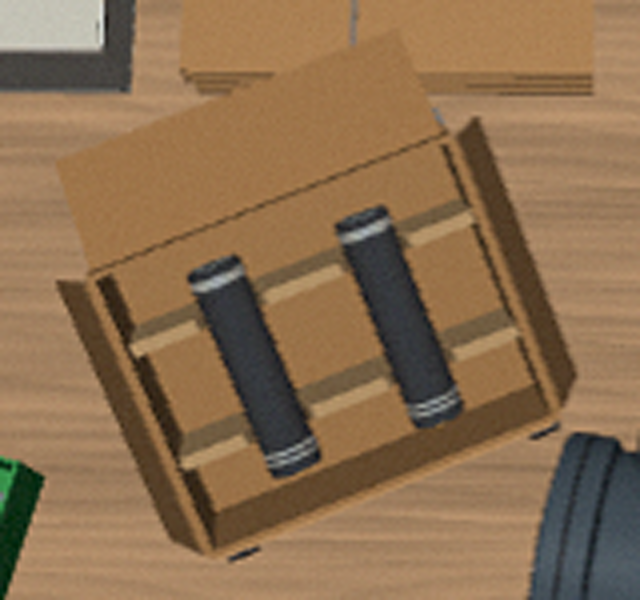

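View pics/scene9.png

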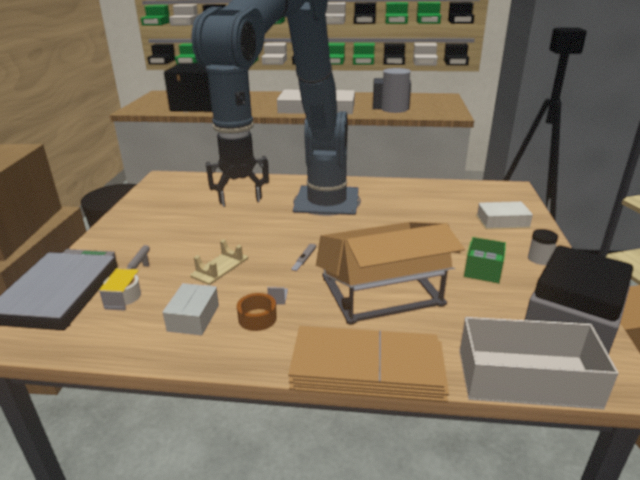

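```bash
python3 - <<'E'
from h import *
np.set_printoptions(precision=2,suppress=True)
def tube(f,x0,y0,w,h):
    im=cv2.imread(f);c=im[y0:y0+h,x0:x0+w].astype(int);m=((c[:,:,2]-c[:,:,0]<18)).astype(np.uint8);k,l,st,ce=cv2.connectedComponentsWithStats(m);j=1+np.argmax(st[1:,4])
    ys,xs=np.nonzero(l==j);P=np.c_[xs,ys].astype(float);C=P.mean(0);v=np.linalg.svd(P-C,full_matrices=0)[2][0];v*=-np.sign(v[1])
    t=(P-C)@v;print(len(P),'C',C+[x0,y0],'ang',np.degrees(np.arctan2(v[0],-v[1])),'ends',C+[x0,y0]+v*t.min(),C+[x0,y0]+v*t.max())
tube('pics/top0.png',210,205,45,70);tube('pics/top9.png',210,205,45,70);tube('pics/top9.png',250,195,38,65)
yaw=np.radians(22.3);c,s=np.cos(yaw),np.sin(yaw);a=np.radians(25)
Rc=np.array([[c,-s,0],[s,c,0],[0,0,1]])@np.array([[np.cos(a),0,-np.sin(a)],[0,1,0],[np.sin(a),0,np.cos(a)]])
tc=np.array([579.5,148.5,141])-Rc@[0,-55,66]
print(proj('top',[tc+Rc@q for q in((0,-55,66),(0,55,66),(-80,-55,86),(80,-55,86))]))
d=cv2.absdiff(cv2.imread('pics/top0.png'),cv2.imread('pics/top9.png')).max(2)
k,l,st,ce=cv2.connectedComponentsWithStats((cv2.GaussianBlur(d,(5,5),0)>25).astype(np.uint8));print(st[1:][st[1:,4]>15])
E
```

```text
721 C [233.3 241.1] ang -22.914073644020075 ends [244.42 267.4 ] [222.43 215.39]
720 C [233.28 241.09] ang -22.949721495809353 ends [244.27 267.04] [222.41 215.41]
708 C [269.51 228.93] ang -21.608873757432267 ends [279.93 255.24] [259.27 203.08]
[[269.5  227.18]
 [233.84 241.25]
 [280.07 253.7 ]
 [259.61 202.53]]
[[    0    87   418   393 42395]
 [  253   201    34    57   883]
 [  393   234    36    54   859]
 [  306   426    14     7    34]
 [  324   431     8     4    21]]
```

```bash
python3 -c "
from rig import env
print(env.hand_in(),env.get_state()['time_s'])"
```

```text
the job is handed in; nothing more can be done
the job is handed in; nothing more can be done
```

The laser module is packed in the empty cradle, lens end uphill, and the job is handed in with the robot's clock at about 15 s. No verdict came back.

**How it went:** I gripped the module at its middle in the test rest and lifted it. I turned it to the carton's heading and lowered it inside the uphill rim at 20 N grip, so it pivoted in the jaws onto the 25° slope. It touched the high notch at TCP z of about 169 mm and bedded at about 146 mm, where I expected about 145.8 mm. At that point the vertical force rose by about 8 N for each further millimetre commanded. I eased the preload to about 10 N before opening the jaws. After opening, the measured force was about zero and I withdrew straight up.

**Final checks:**
- **Bedding:** in the top view the tube's angle (21.6° against 21.8° predicted) and its apparent length match a bedded tube.
- **Centring:** it lies about 4–5 mm downhill of the cradle's centre as I estimate it. I took that as roughly centred and did not correct it.
- **Packed module:** it moved no more than about 0.02 px in the top view.
- **Bystanders:** the before-and-after comparison showed no separate change at the other objects. The arm's own change region covers part of the picture, so I also checked by eye, and nothing appeared moved.

**Disagreements:** the scene camera read about 1 px off the robot and the top view, and the two cameras' rays missed each other by up to about 4 mm on the carton. I corrected for this using the held tube and the module's known height.

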